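Clear the turntable, free the sagging bolt and hold the guard gate ajar

TASK

A red pipe sleeve has been left on the free-spinning turntable, in the way of the spark guard's gate: first stand it upright in the blue tray and let go of it. Then take the gate's sagging bolt by its red knob, lift it so that its drooped tip clears the keeper's bent-up lip, draw it fully out of the keeper, and pull the sprung gate towards the robot until it is about 30 degrees ajar. Finish while still holding the gate there with the gripper, and leave the other tools and pieces on the bench where they lie.

Things in the scene. Friction and masses are not known exactly. Their poses are not given: they have to be found in the camera images.
- sleeve: red pipe sleeve standing on end on the turntable disc: open tube 44 mm outside, 32 mm inside, 60 mm tall, 0.2 to 0.4 kg. Origin: centre of its underside, z up along the tube
- turntable: grey turntable with a round aluminium disc, 150 mm across, that spins freely about the vertical through its centre; the disc's top is 45 mm above the bench. It stands close in front of the gate (the gate's lower edge passes 25 mm above the disc, so the gate would strike the sleeve). Origin: centre of its underside, on the bench
- tray_in (a point): centre of the inner floor (5 mm above the bench) of the open blue tray, 170 x 170 mm outside, walls 5 mm thick and 35 mm tall; it stands to the left or the right; axes along its sides, z up
- guard: yellow fixed frame of the wire-mesh spark guard, 165 mm tall, about 340 mm wide. Origin on the bench in the middle of its front; seen in this frame, the closed gate lies in the plane x = 0, x points away from the robot, y to the robot's left along the gate, z up. Posts at y = +150 mm (hinge side) and y = -155 mm (latch side, carries the keeper). Mesh sides run back from the posts; the top is open
- gate: yellow mesh gate, 16 mm thick, 245 mm wide, from 70 to 165 mm above the bench, with the bolt on top of its upper rail. Origin on the hinge axis at bench height; closed, its axes are parallel to the guard's, and the gate reaches from the hinge along its own -y. This body includes the bolt and its knob
- gate_pivot (a point): point on the vertical hinge axis of the gate at the height of its upper edge (165 mm above the bench)
- gate_swing (a joint): swing of the gate in rad: 0 closed, grows as the free end comes towards the robot (clockwise seen from above), stop at 1.3; 30 degrees = 0.52. A spring shuts it: about 0.2 N m when closed, 0.46 N m at 0.52 rad
- bolt_knob (a point): centre of the bolt's red knob, an upright cylinder 22 mm across and 30 mm tall on a thin stem, 243 mm above the bench when the bolt sags; it is the highest thing there, with 13 mm of free room below the knob's underside to the bolt's steel guide loops either side and 37 mm to the bolt itself. Its axes are parallel to the gate's. The knob starts about 190 mm from the hinge axis and comes nearer to it as the bolt is drawn
- bolt_draw (a joint): how far the bolt is drawn in m, along the gate's +y (towards the hinge): 0 fully home, starts between 0 and 0.006, stop at 0.055. Unless lifted it catches on the lip at about 0.009; the tip is out of the keeper beyond 0.027. Friction about 1 N
- bolt_lift (a joint): height of the bolt in m above where it sags in its tall, worn guide loops: 0 sagging, stop at 0.018; its weight (about 0.2 to 0.4 kg) pulls it back down. The tip clears the lip from about 0.009 up; the cheeks of the keeper still hold the gate shut at any height until the bolt is drawn
- keeper_lip (a point): middle of the top edge of the brass keeper's bent-up lip, 4 mm thick, on the latch post; axes parallel to the guard's. The bolt's tip hangs behind it, on the side away from the gate, 9 mm below its top edge
- brush: bystander: a wire brush with a long handle, lying; leave alone. Origin: on its underside
- hammer: bystander: a hammer, lying; leave alone. Origin: on its underside
- plate_a: bystander: an aluminium plate 110 x 70 x 8 mm with three holes, lying flat; leave alone. Origin: on its underside
- plate_b: bystander: a steel plate 90 x 70 x 8 mm with two holes, lying flat; leave alone. Origin: on its underside
- pipe_stub: bystander: a dark steel pipe stub, 60 mm across, 50 mm tall, standing on end; leave alone. Origin: on its underside
- bar_stock: bystander: a steel bar 130 x 30 x 30 mm, lying; leave alone. Origin: on its underside
Mind the look-alikes: they are no part of the job. There is more than one size of the sleeve; the job needs the smaller.

How it is judged:
By the outcome, as a careful person would: the job done as asked, in the order asked, and still so for the second after the job is handed in, while the arm keeps its last pose, push and grip.
It also fails if it takes over 58 s, if anything falls off the work surface, if the arm or the gripper's body presses on something with over 40 N, if the wrist force passes 120 N, or if a joint passes its speed limit or range.

ROBOT

A 7-joint arm with a two-finger parallel gripper is mounted at the origin on the work surface. World frame = base frame: x ahead of the robot, y to its left, z up, the work surface at z = 0. Lengths are in m, angles in rad, forces in N, time in s.
With the tool pointing down it reaches from about 0.4 to 0.9 m from the base axis. Payload 5.5 kg.
Tool frame: the origin (TCP) lies midway between the tips of the shut fingers; the grasp point (between the pads) lies 19 mm behind it; z points along the fingers, y is the line along which they close (so a half turn about z gives the same grasp; the last joint's range is limited). The gripper opens to 92 mm and grips with 3 to 60 N. Pads are 19 mm wide; open, the fingers measure 130 mm over their backs; the gripper's body (75 mm by 190 mm) begins 47 mm behind the grasp point.
Start: joints at [-0.881, 0.501, -0.427, 1.55, 0.221, 1.138, -0.21], TCP at [0.269, 0.592, 0.227] pointing down, gripper open.
Joint ranges: [-2.88, 2.88], [-0.31, 2.03], [-1.54, 1.56], [0.2, 2.42], [-1.41, 4.55], [0.19, 2.02], [-2.57, 2.57]. Speed limits (rad/s): [2.57, 2.57, 3.14, 3.14, 3.14, 3.14, 3.14].

INTERFACE

Orientations are given as a unit quaternion [w, x, y, z].
In Python, from plant import arm, optics gives the robot as it stands.
- The arm moves only by the tool drive_tool, never from a script. Its argument "deltas" is one flat list of numbers, 7 for each row, row after row: the opening, from -1 (shut) to 1 (fully open), then the shift along the tool's x, y, z normalised to -1 to 1, where 1 is 300 mm, then the turn, a rotation vector about the tool's x, y, z normalised to -1 to 1, where 1 is 180 degrees. In form: [fingers, x, y, z, rx, ry, rz, fingers, x, y, z, rx, ry, rz, ...]. A call has 1 to 12 rows; each row is the pose to reach, as a shift and turn from the pose commanded when the call began, along the tool's axes at that moment, turning the shorter way round; what a row does not reach only later rows make up. A row lasts 1/8 s, in which the tool goes at most 62.5 mm and 10.7 degrees, less where a joint would pass 70% of its speed; a pose out of reach is approached as far as the arm can. A call with a number of a shift or a turn outside -1 to 1 is refused whole. A call with a gripper value outside its range is refused whole. The fingers move at their own pace and stop on an object; the grip force is fixed at half the most. Time passes only in rows, so rows that repeat a pose let the fingers close. It gives the time, the measured TCP pose, the force, the opening and the grip force at its end, in the units of the state.
- arm.read_state(): the state, without advancing time (a new reading comes with each control period).
- optics.read_camera(name): name is "scene" or "top" or "wrist"; returns (picture, depth): 420x560x3 uint8, red, green, blue; 420x560 float32, m along the optical axis (not along the pixel's ray), 0 where there is no reading.
- optics.get_calibration(name): a dict with "K" (3x3 intrinsics, pixels), "position" and "orientation" of the camera in the world; the wrist camera has in their place "tool_from_camera" (4x4, takes a point from camera to tool coordinates, whose origin is the TCP and whose axes are the flange's). Camera axes: x right, y up, looking along -z (the intrinsics and any distortion apply to the point x, -y, -z); pixel columns grow to the right and rows downward; lengths in m; the calibration is good to about 2 mm. A picture is of the moment at which its call begins: read the wrist's pose just before it. get_calibration takes no time and is no camera call.
- arm.close_job(): hands the job in; it is judged then, once.
Trained networks look in the newest picture that a camera, given by its name, has taken for a name from the list of things; names that differ only in an ending like _2 or _b are one class to them, and where a whole thing is asked for, a point or a joint stands for the part that bears it (a point fixed in the world has none). Each returns a list of dicts, best first, with "p" (0 to 1); they miss things now and then, are a little off and sometimes report something else, mostly with a low value. They report only what shows in the picture. A call takes as long as a camera call. They do not tell look-alikes from the thing itself.
- optics.boxes_of(camera, query): "position" ([x, y, z] in m, in world coordinates, good to about 4 mm: the middle of the surface that is visible of it).
- optics.trace(camera, query): "mask" (420x560 bool, what is visible of it).
The state is a dict: "t": time; "joint_positions": joint angles; "joint_velocities": joint speeds; "tau": joint torques, N m; "position": TCP position; "tcp_rot": TCP orientation; "contact_force": force on the tool from outside, world axes, zero at the start; "torque": the same for the moment, N m; "gripper_width": opening from 0.0 (shut) to 1.0 (fully open); "gripper_force": force on a finger pad.
Only numpy, scipy, OpenCV 4.12 (cv2) and the standard library are available. Lean on these libraries where they do the work, as an engineer would, in place of code of your own. Each camera call takes 0.05 s, during which the arm holds its last target. There are 200 camera calls.

## Working session

There is one attempt and no reset: what is moved stays moved. The work goes in short steps, Python scripts to look and compute and a tool call to move; the robot and the scene stay as the last step left them, time stands still between calls to the robot, and variables do not carry over. Pictures are saved under pics/ and viewed, at most 10 in all, crops included, and the job is handed in when it is done.

Besides the shell and the picture viewer there is one more tool, called after "Call:" by a JSON object that holds its "api" and its "payload". drive_tool: Moves the arm, as the interface text tells. Scaled input: -1 to 1 covers 300 mm each way for a shift and 180 degrees each way for a turn. Its arguments: {"type":"object","properties":{"deltas":{"type":"array"}},"required":["deltas"]}

```bash
mkdir -p pics
cat > h.py <<'E'
import numpy as np, cv2
from scipy.spatial.transform import Rotation as R
from plant import arm, optics
def rot(q): return R.from_quat([q[1],q[2],q[3],q[0]]).as_matrix()
def cam(name):
    c=optics.get_calibration(name)
    if 'tool_from_camera' in c:
        s=arm.read_state(); T=np.eye(4); T[:3,:3]=rot(s['tcp_rot']); T[:3,3]=s['position']
        return np.array(c['K']), T@np.array(c['tool_from_camera'])
    T=np.eye(4); T[:3,:3]=rot(c['orientation']); T[:3,3]=c['position']; return np.array(c['K']),T
def cloud(name):
    K,T=cam(name); im,d=optics.read_camera(name)
    v,u=np.mgrid[:d.shape[0],:d.shape[1]]
    P=np.stack([(u-K[0,2])/K[0,0]*d,-(v-K[1,2])/K[1,1]*d,-d],-1)@T[:3,:3].T+T[:3,3]
    P[d==0]=np.nan
    return im,P
def save(n,im): cv2.imwrite('pics/'+n+'.png',cv2.cvtColor(im,cv2.COLOR_RGB2BGR))
E
python3 - <<'E'
from h import *
for n in('top','scene'):
    im,P=cloud(n); save(n,im); np.save(n+'P.npy',P); np.save(n+'I.npy',im)
    for q in('sleeve','turntable','tray_in','guard','gate','bolt_knob','keeper_lip','pipe_stub','hammer','brush'):
        try: print(n,q,[(np.round(b['position'],3).tolist(),round(b['p'],2)) for b in optics.boxes_of(n,q)[:3]])
        except Exception as e: print(n,q,e)
s=arm.read_state(); print(s)
print(optics.get_calibration('top'))
E
```

```text
top sleeve [([0.546, 0.156, 0.078], 0.64)]
top turntable [([0.496, -0.036, 0.045], 0.95), ([0.692, 0.34, 0.033], 0.67), ([0.61, -0.078, 0.19], 0.55)]
top tray_in [([0.457, 0.317, 0.007], 0.63)]
top guard [([0.641, -0.055, 0.168], 0.83)]
top gate [([0.611, -0.041, 0.168], 0.82), ([0.456, 0.32, 0.002], 0.56), ([0.64, -0.055, 0.166], 0.51)]
top bolt_knob [([0.609, -0.083, 0.191], 0.83), ([0.638, -0.062, 0.165], 0.22)]
top keeper_lip [([0.593, -0.184, 0.18], 0.51)]
top pipe_stub [([0.69, -0.328, 0.036], 0.5)]
top hammer [([0.585, 0.492, 0.022], 0.58)]
top brush [([0.354, -0.06, 0.018], 0.88), ([0.613, -0.079, 0.189], 0.66)]
scene sleeve [([0.493, -0.025, 0.083], 0.94), ([0.542, 0.14, 0.061], 0.85)]
scene turntable [([0.486, -0.049, 0.046], 0.78), ([0.59, -0.186, 0.185], 0.68), ([0.65, -0.085, 0.126], 0.64)]
scene tray_in [([0.453, 0.325, 0.004], 0.75), ([0.495, -0.026, 0.085], 0.2)]
scene guard [([0.647, -0.085, 0.129], 0.8), ([0.61, -0.086, 0.192], 0.36)]
scene gate [([0.62, -0.053, 0.161], 0.87)]
scene bolt_knob [([0.612, -0.086, 0.194], 0.92), ([0.59, 0.488, 0.028], 0.48)]
scene keepe
[... 563 characters left out ...]
0, -2.79514968e+01,
       -6.66185212e-02,  2.04059144e-02,  2.98675525e-05]), 'position': array([0.26904768, 0.59170038, 0.22673092]), 'tcp_rot': array([-3.95536630e-06,  2.11756338e-01,  9.77322492e-01,  1.54930351e-05]), 'contact_force': array([-0.36685438, -0.34385794,  0.1967272 ]), 'torque': array([ 0.02817777, -0.0099321 ,  0.0046748 ]), 'gripper_force': 0.0, 'gripper_width': 1.0026330522583233}
{'K': array([[498.62697256,   0.        , 272.83113903],
       [  0.        , 498.62697256, 214.47871651],
       [  0.        ,   0.        ,   1.        ]]), 'position': array([0.4487114 , 0.02326766, 1.69135826]), 'orientation': array([-0.69770015, -0.01972328,  0.01536172,  0.71595357])}
```

Run:
```python
import numpy as np,cv2
a=np.load('topI.npy');b=np.load('sceneI.npy')
# crop around sleeve-like candidates, side by side
P=np.load('topP.npy');m=(P[...,0]>.3)&(P[...,0]<.75)&(P[...,1]>-.28)&(P[...,1]<.45)
v,u=np.where(m);c=a[v.min():v.max(),u.min():u.max()];print(v.min(),v.max(),u.min(),u.max())
cv2.imwrite('pics/topc.png',cv2.resize(c,None,fx=600/c.shape[0] if c.shape[0]>c.shape[1]*.75 else 800/c.shape[1],fy=600/c.shape[0] if c.shape[0]>c.shape[1]*.75 else 800/c.shape[1])[...,::-1])
```

```text
140 286 149 370
```

View pics/scene.png

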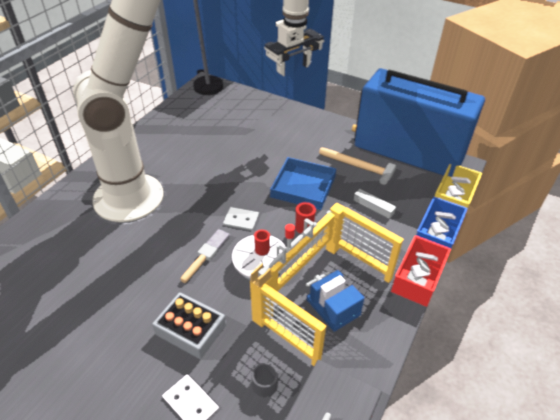

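View pics/topc.png

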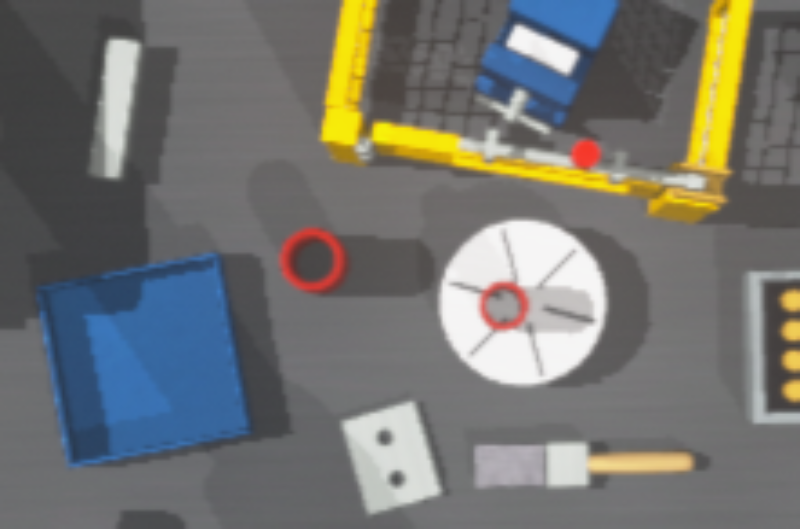

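In the scene picture there are two red sleeves. The one at (262,242) is smaller and stands on the disc (top crop 503,305). The one at (305,215) is larger and stands on the bench (top crop 313,260). The job needs the smaller one on the disc, and the enlarged top crop confirms that. The tray is at crop (145,360), and the knob is at crop (586,154), scene (291,232).

Run:
```python
import numpy as np,cv2
for n in('top','scene'):
    I=np.load(n+'I.npy').astype(int);P=np.load(n+'P.npy')
    red=(I[...,0]>110)&(I[...,1]<90)&(I[...,2]<90)
    x,y,z=P[...,0],P[...,1],P[...,2]
    near=lambda c,r:np.hypot(x-c[0],y-c[1])<r
    s=red&near((.494,-.027),.045)
    S=P[s]; print(n,'sleeve n',len(S),'zmax',np.percentile(S[:,2],95)); 
    rim=S[S[:,2]>.095][:,:2]
    if len(rim)>5:
        print(' rim mean',rim.mean(0),'circ',cv2.minEnclosingCircle(rim.astype(np.float32)))
    k=red&near((.612,-.085),.04); Kp=P[k]; print(' knob n',len(Kp),np.round(Kp.min(0),3),np.round(Kp.max(0),3),'top part',np.round(np.median(Kp[Kp[:,2]>.22],0),3))
    blue=(I[...,2]>I[...,0]+40)&near((.455,.32),.14)
    B=P[blue];print(' tray',cv2.minAreaRect(B[:,:2].astype(np.float32)), B[:,2].max())
    yel=(I[...,0]>150)&(I[...,1]>110)&(I[...,2]<90)&(z>.155)&(z<.18)&near((.612,-.05),.2)
    Y=P[yel]; 
    # gate top rail: line through knob direction, RANSAC-ish
    for v in (.72,): pass
    best=None
    for ang in np.arange(-20,21,.5):
        d=np.array([-np.sin(np.radians(ang)),np.cos(np.radians(ang))])
        nn=np.array([d[1],-d[0]]); q=Y[:,:2]@nn
        h,e=np.histogram(q,np.arange(q.min(),q.max()+.016,.004)); h=h[:-2]+h[1:-1]+h[2:] if 0 else np.convolve(h,np.ones(4),'same')
        if best is None or h.max()>best[0]: best=(h.max(),ang,nn,e[h.argmax()])
    print(' gate line ang',best[1],'offset',best[3])
    print(' y range', [np.round(Y[np.argmax(Y[:,1]*f)],3) for f in(1,-1)])
```

```text
top sleeve n 24 zmax 0.11030501275395975
 rim mean [ 0.49850843 -0.01786367] circ ((0.4960312843322754, -0.015391554683446884), 0.018649181351065636)
 knob n 44 [ 0.601 -0.111 -0.006] [ 0.641 -0.07   0.265] top part [ 0.611 -0.079  0.257]
 tray ((0.4560592472553253, 0.32106566429138184), (0.1713963747024536, 0.17841045558452606), 9.469305038452148) 0.0493913125397889
 gate line ang -13.5 offset 0.6054755397349548
 y range [array([0.64 , 0.136, 0.165]), array([ 0.703, -0.221,  0.159])]
scene sleeve n 307 zmax 0.1039522328365113
 rim mean [ 0.50204644 -0.01744426] circ ((0.49895575642585754, -0.01631351374089718), 0.022164858877658844)
 knob n 76 [ 0.607 -0.093  0.226] [ 0.625 -0.076  0.259] top part [ 0.618 -0.089  0.244]
 tray ((0.4490635097026825, 0.33352580666542053), (0.18546049296855927, 0.21844692528247833), 9.381135940551758) 0.03934544441619914
 gate line ang -9.5 offset 0.6249709594072181
 y range [array([0.674, 0.118, 0.161]), array([ 0.712, -0.223,  0.159])]
```

Call:
{"api": "drive_tool", "payload": {"deltas": [1,-0.76,-0.76,-0.11,0,0,0,1,-0.76,-0.76,-0.11,0,0,0,1,-0.76,-0.76,-0.11,0,0,0,1,-0.76,-0.76,-0.11,0,0,0,1,-0.76,-0.76,-0.11,0,0,0,1,-0.76,-0.76,-0.11,0,0,0]}}

```text
t: 1.85
position: [0.3845, 0.2853, 0.2603]
tcp_rot: [0.001, 0.215, 0.977, -0.0]
contact_force: [0.0, 0.2, -0.0]
gripper_width: 1.003
gripper_force: 0.0
```

Call:
{"api": "drive_tool", "payload": {"deltas": [1,-0.76,-0.76,0,0,0,-0.108,1,-0.76,-0.76,0,0,0,-0.108,1,-0.76,-0.76,0,0,0,-0.108,1,-0.76,-0.76,0,0,0,-0.108,1,-0.76,-0.76,0,0,0,-0.108,1,-0.76,-0.76,0,0,0,-0.108,1,-0.76,-0.76,0,0,0,-0.108]}}

```text
t: 2.72
position: [0.4962, -0.014, 0.2596]
tcp_rot: [0.0, 0.046, 0.999, -0.0]
contact_force: [-0.3, 0.7, 0.6]
gripper_width: 1.002
gripper_force: 0.0
```

```bash
cat >> h.py <<'E'
def red(I): I=I.astype(int); return (I[...,0]>110)&(I[...,1]<90)&(I[...,2]<90)
def to(pos,a=None):
    s=arm.read_state(); M=rot(s['tcp_rot']); d=M.T@(np.array(pos)-s['position'])/.3
    t=np.zeros(3)
    if a is not None:
        a=np.radians(a); T=np.array([[-np.sin(a),np.cos(a),0],[np.cos(a),np.sin(a),0],[0,0,-1]]).T
        t=R.from_matrix(M.T@T).as_rotvec()/np.pi
    print('delta',np.round(d,3).tolist(),np.round(t,3).tolist())
E
python3 - <<'E'
from h import *
im,P=cloud('wrist'); save('w1',im)
r=red(im); S=P[r&(P[...,2]>.04)]
print(len(S), arm.read_state()['position'])
s=S[(np.hypot(S[:,0]-.498,S[:,1]+.016)<.05)]; print(s.min(0),s.max(0))
rim=s[s[:,2]>.098]; print(cv2.minEnclosingCircle(rim[:,:2].astype(np.float32)), np.median(rim,0))
k=S[S[:,2]>.2]; print('knob',len(k),k.min(0) if len(k) else 0,k.max(0) if len(k) else 0)
E
```

```text
2942 [ 0.49567007 -0.01192618  0.25953785]
[ 0.4657447  -0.03601106  0.04354784] [0.51762184 0.03059585 0.36799805]
((0.49490147829055786, -0.0010882682399824262), 0.03511631488800049) [ 0.48980895 -0.0109367   0.1045214 ]
knob 341 [ 0.4579457  -0.06045891  0.29776711] [0.52188541 0.06052382 0.36799805]
```

View pics/w1.png

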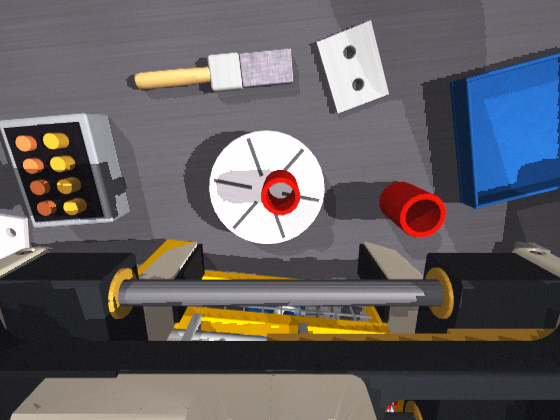

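The wrist view shows the small sleeve on the disc at (280,190) and the larger one at (412,208). I'll fit its rim next.

Run:
```python
from h import *
im,P=cloud('wrist')
r=red(im)&(np.hypot(P[...,0]-.495,P[...,1]+.016)<.05)&(P[...,2]>.098)&(P[...,2]<.112)
p=P[r]; print(len(p),cv2.minEnclosingCircle(p[:,:2].astype(np.float32)),p.min(0),p.max(0),np.median(p[:,2]))
(c,_)=cv2.minEnclosingCircle(p[:,:2].astype(np.float32))
to([c[0],c[1],.066],86)
K,T=cam('wrist');print(T[:3,3])
```

```text
573 ((0.49576395750045776, -0.014824372716248035), 0.021658357232809067) [ 0.47489638 -0.03590791  0.09802108] [0.51674862 0.00643935 0.1069936 ] 0.10421690944141582
delta [-0.003, -0.014, 0.645] [0.0, -0.0, -0.005]
[ 0.41981216 -0.0045255   0.41710314]
```

Call:
{"api": "drive_tool", "payload": {"deltas": [1,0,-0.012,0.2,0,0,0,1,0,-0.012,0.4,0,0,0,1,0,-0.012,0.55,0,0,0,1,0,-0.012,0.645,0,0,0,1,0,-0.012,0.645,0,0,0,-0.2,0,-0.012,0.645,0,0,0,-1,0,-0.012,0.645,0,0,0,-1,0,-0.012,0.645,0,0,0,-1,0,-0.012,0.645,0,0,0,-1,0,-0.012,0.645,0,0,0,-1,0,-0.012,0.645,0,0,0,-1,0,-0.012,0.645,0,0,0]}}

```text
t: 4.32
position: [0.4953, -0.0155, 0.0664]
tcp_rot: [0.0, 0.044, 0.999, 0.0]
contact_force: [-0.7, 0.5, 3.4]
gripper_width: 0.47
gripper_force: 30.0
```

Call:
{"api": "drive_tool", "payload": {"deltas": [-1,0,0,-0.1,0,0,0,-1,0,0,-0.28,0,0,0,-1,0,0,-0.45,0,0,0,-1,0,0.2,-0.45,0,0,0,-1,0.1,0.4,-0.45,0,0,0,-1,0.2,0.6,-0.45,0,0,-0.02,-1,0.22,0.8,-0.45,0,0,-0.04,-1,0.22,0.95,-0.45,0,0,-0.08,-1,0.22,0.95,-0.45,0,0,-0.08]}}

```text
t: 5.45
position: [0.4525, 0.279, 0.2006]
tcp_rot: [-0.001, -0.086, 0.996, 0.001]
contact_force: [-0.2, -0.2, -2.9]
gripper_width: 0.469
gripper_force: 30.0
```

Run:
```python
from h import *
to([.456,.321,.029],100); print(arm.read_state()['gripper_width'])
im,P=cloud('top'); I=im.astype(int)
b=(I[...,2]>I[...,0]+40)&(np.hypot(P[...,0]-.455,P[...,1]-.32)<.13)&(P[...,2]<.05)
print(cv2.minAreaRect(P[b][:,:2].astype(np.float32)))
```

```text
delta [-0.036, 0.135, 0.572] [0.001, -0.0, -0.001]
0.46869789919487037
((0.46148407459259033, 0.2909817695617676), (0.16979259252548218, 0.11733049899339676), 9.821415901184082)
```

Call:
{"api": "drive_tool", "payload": {"deltas": [-1,-0.03,0.13,0.15,0,0,0,-1,-0.03,0.13,0.3,0,0,0,-1,-0.03,0.13,0.42,0,0,0,-1,-0.03,0.13,0.52,0,0,0,-1,-0.03,0.13,0.56,0,0,0,-1,-0.03,0.13,0.578,0,0,0,-1,-0.03,0.13,0.578,0,0,0,0.4,-0.03,0.13,0.578,0,0,0,0.4,-0.03,0.13,0.578,0,0,0,0.4,-0.03,0.13,0.578,0,0,0,0.4,-0.03,0.13,0.578,0,0,0,0.4,-0.03,0.13,0.578,0,0,0]}}

```text
t: 7.0
position: [0.4568, 0.3139, 0.0279]
tcp_rot: [0.0, -0.082, 0.997, 0.0]
contact_force: [-0.4, -0.6, -0.5]
gripper_width: 0.699
gripper_force: 0.0
```

Call:
{"api": "drive_tool", "payload": {"deltas": [0.4,0,0,-0.06,0,0,0,0.4,0,0,-0.2,0,0,0,0.4,0,0,-0.4,0,0,0,0.4,0,0,-0.6,0,0,0,1,0,0,-0.8,0,0,0,1,0,0,-1,0,0,0,1,0,0,-1,0,0,0]}}

```text
t: 7.88
position: [0.4588, 0.316, 0.3351]
tcp_rot: [0.005, -0.082, 0.997, 0.003]
contact_force: [-0.6, 0.3, -0.2]
gripper_width: 0.971
gripper_force: 0.0
```

Run:
```python
from h import *
im,P=cloud('wrist'); save('w2',im)
r=red(im)&(np.hypot(P[...,0]-.456,P[...,1]-.32)<.08)&(P[...,2]<.12)
p=P[r]; print(p.min(0),p.max(0)); print(arm.read_state()['position'])
im,P=cloud('scene'); save('s2',im[150:330,200:420])
m=red(im)&(np.hypot(P[...,0]-.612,P[...,1]+.085)<.04)&(P[...,2]>.2); k=P[m]; print('knob',len(k),k.min(0),k.max(0),np.median(k,0))
im,P=cloud('top')
m=red(im)&(np.hypot(P[...,0]-.612,P[...,1]+.085)<.04)&(P[...,2]>.24); k=P[m]; print('knob',len(k),k.min(0),k.max(0),np.median(k,0))
```

```text
[0.43689553 0.29235449 0.0040406 ] [0.47950297 0.3346873  0.06648154]
[0.45761183 0.31484809 0.33172983]
knob 83 [ 0.60625829 -0.09175356  0.22719305] [ 0.62462494 -0.0795745   0.25849917] [ 0.61771349 -0.08807998  0.24413408]
knob 42 [ 0.6009775  -0.08730362  0.24349448] [ 0.62035782 -0.0695433   0.26407604] [ 0.61098404 -0.07886683  0.25785996]
```

View pics/w2.png

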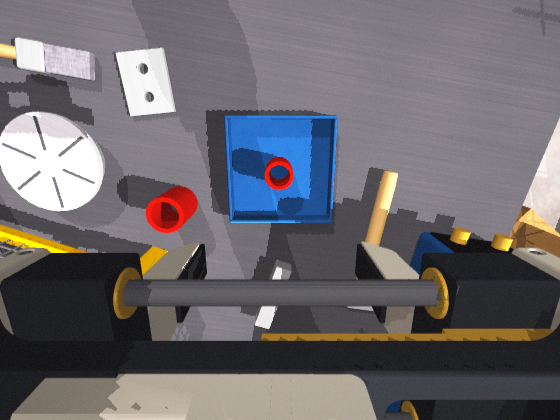

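The sleeve stands upright in the tray at (279,172). Next is the knob.

Call:
{"api": "drive_tool", "payload": {"deltas": [1,-0.14,-0.7,-0.08,0,0,0,1,-0.14,-0.7,-0.08,0,0,0,1,-0.14,-0.7,-0.08,0,0,0,1,-0.14,-0.7,-0.08,0,0,0]}}

```text
t: 8.52
position: [0.5326, 0.1085, 0.3502]
tcp_rot: [-0.002, -0.079, 0.997, -0.001]
contact_force: [0.1, 0.9, 0.7]
gripper_width: 1.002
gripper_force: 0.0
```

Call:
{"api": "drive_tool", "payload": {"deltas": [1,-0.14,-0.65,-0.02,0,0,0.106,1,-0.14,-0.65,-0.02,0,0,0.106,1,-0.14,-0.65,-0.02,0,0,0.106,1,-0.14,-0.65,-0.02,0,0,0.106,1,-0.14,-0.65,-0.02,0,0,0.106]}}

```text
t: 9.15
position: [0.6049, -0.0726, 0.3557]
tcp_rot: [-0.002, 0.085, 0.996, 0.0]
contact_force: [-0.8, 0.5, -0.1]
gripper_width: 0.998
gripper_force: 0.0
```

Run:
```python
from h import *
im,P=cloud('wrist'); save('w3',im)
r=red(im)&(np.hypot(P[...,0]-.612,P[...,1]+.08)<.03)&(P[...,2]<.27)&(P[...,2]>.2)
p=P[r]; print(len(p),p.min(0),p.max(0)); print(arm.read_state()['position'])
t=p[p[:,2]>.25]; c,rr=cv2.minEnclosingCircle(t[:,:2].astype(np.float32)); print(c,rr,t[:,2].mean())
I=im.astype(int); y=(I[...,0]>130)&(I[...,1]>90)&(I[...,2]<90)&(abs(P[...,2]-.165)<.006)&(abs(P[...,1]+.03)<.12)&(P[...,0]<.66)
Y=P[y]; print(len(Y)); 
if len(Y)>20: v=cv2.fitLine(Y[:,:2].astype(np.float32),cv2.DIST_HUBER,0,.01,.01).ravel(); print(v,np.degrees(np.arctan2(v[1],v[0])),Y.min(0),Y.max(0))
to([c[0],c[1],.225],80.5)
```

```text
548 [ 0.60090754 -0.09024323  0.20078907] [ 0.62215928 -0.06931797  0.25931677]
[ 0.60490575 -0.07064655  0.3562441 ]
(0.6117077469825745, -0.07981457561254501) 0.0109557481482625 0.2571485800008235
1474
[ 0.2132384   0.9770002   0.61400455 -0.04638897] 77.6878 [ 0.59064274 -0.1491381   0.15908305] [0.65232748 0.08998745 0.16679289]
delta [-0.029, -0.027, 0.437] [0.0, -0.001, -0.001]
```

View pics/w3.png

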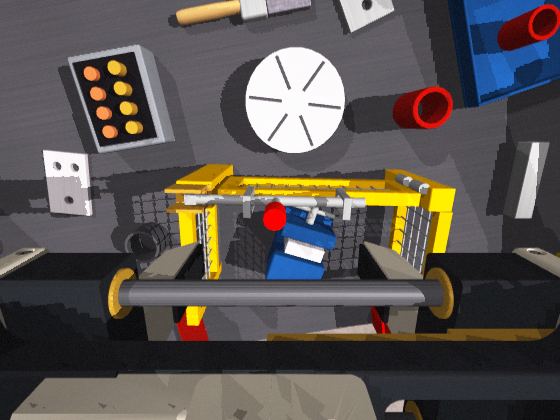

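The knob is at (273,216), centre (0.612, -0.080). Descending to grip it.

Call:
{"api": "drive_tool", "payload": {"deltas": [1,-0.029,-0.028,0.15,0,0,0,1,-0.029,-0.028,0.28,0,0,0,1,-0.029,-0.028,0.38,0,0,0,1,-0.029,-0.028,0.435,0,0,0,1,-0.029,-0.028,0.435,0,0,0,-0.5,-0.029,-0.028,0.435,0,0,0,-1,-0.029,-0.028,0.435,0,0,0,-1,-0.029,-0.028,0.435,0,0,0,-1,-0.029,-0.028,0.435,0,0,0,-1,-0.029,-0.028,0.435,0,0,0,-1,-0.029,-0.028,0.435,0,0,0,-1,-0.029,-0.028,0.435,0,0,0]}}

```text
t: 10.7
position: [0.6128, -0.0818, 0.2272]
tcp_rot: [-0.0, 0.085, 0.996, -0.0]
contact_force: [-0.7, -0.6, -0.4]
gripper_width: 0.289
gripper_force: 0.0
```

Call:
{"api": "drive_tool", "payload": {"deltas": [-1,0,0,0,0,0,0,-1,0,0,0,0,0,0,-1,0,0,0,0,0,0,-1,0,0,0,0,0,0]}}

```text
t: 11.2
position: [0.6128, -0.0815, 0.2273]
tcp_rot: [-0.0, 0.084, 0.996, 0.0]
contact_force: [1.1, 1.4, -0.1]
gripper_width: 0.23
gripper_force: 30.0
```

Call:
{"api": "drive_tool", "payload": {"deltas": [-1,0,0,-0.015,0,0,0,-1,0,0,-0.03,0,0,0,-1,0,0,-0.046,0,0,0,-1,0,0,-0.046,0,0,0]}}

```text
t: 11.7
position: [0.6128, -0.0817, 0.2416]
tcp_rot: [0.0, 0.084, 0.996, 0.0]
contact_force: [0.5, 0.9, -2.5]
gripper_width: 0.23
gripper_force: 30.0
```

Call:
{"api": "drive_tool", "payload": {"deltas": [-1,0,0.02,0,0,0,0,-1,0,0.05,0,0,0,0,-1,-0.001,0.08,0,0,0,0,-1,-0.002,0.11,0,0,0,0,-1,-0.003,0.14,0,0,0,0,-1,-0.003,0.14,0,0,0,0,-1,-0.003,0.14,0,0,0,0]}}

```text
t: 12.58
position: [0.6209, -0.0398, 0.2411]
tcp_rot: [0.0, 0.084, 0.996, 0.0]
contact_force: [1.3, 0.5, -2.4]
gripper_width: 0.234
gripper_force: 30.0
```

Run:
```python
from h import *
im,P=cloud('scene'); save('s3',cv2.resize(im[150:360,200:420],None,fx=2.8,fy=2.8))
s=arm.read_state();print(s['contact_force'],s['torque'],s['position'])
I=im.astype(int); y=(I[...,0]>130)&(I[...,1]>90)&(I[...,2]<90)&(P[...,2]>.12)
for b in optics.boxes_of('scene','gate_pivot')[:2]: print(b['position'],b['p'])
im,P=cloud('top'); 
for b in optics.boxes_of('top','gate_pivot')[:2]: print(b['position'],b['p'])
```

```text
[ 1.7069007  -0.04022769 -3.49647727] [ 0.11972791 -0.33604986 -0.04513471] [ 0.62088245 -0.04014358  0.24111511]
[0.6518, -0.0768, 0.1292] 0.79
[0.6176, -0.0483, 0.2065] 0.46
[0.6748, -0.152, 0.1657] 0.84
[0.6322, 0.0779, 0.1622] 0.52
```

View pics/s3.png

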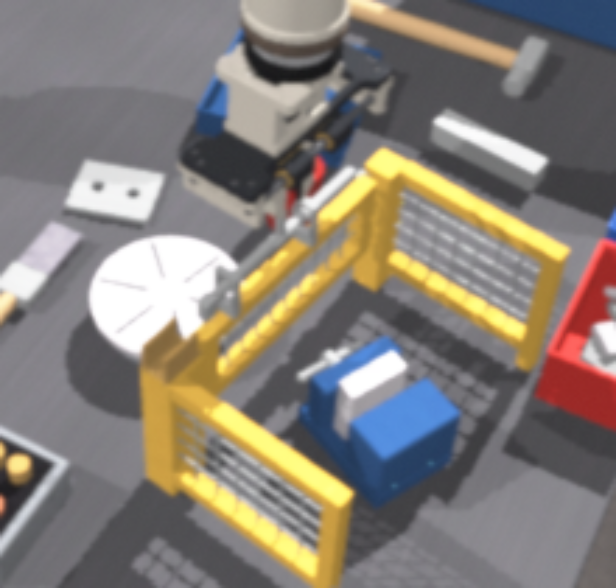

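The bolt's tip, at about (200,300) in the crop, is out of the keeper. Now I'll swing the gate on an arc of about 148 mm, the first half first.

Call:
{"api": "drive_tool", "payload": {"deltas": [-1,0.013,0,0,0,0,0.0083,-1,0.0258,0.0007,0,0,0,0.0167,-1,0.0516,0.0027,0,0,0,0.0333,-1,0.0772,0.0061,0,0,0,0.05,-1,0.1026,0.0108,0,0,0,0.0667,-1,0.1277,0.0168,0,0,0,0.0833,-1,0.1277,0.0168,0,0,0,0.0833,-1,0.1277,0.0168,0,0,0,0.0833]}}

```text
t: 13.78
position: [0.5842, -0.0296, 0.2414]
tcp_rot: [0.0, 0.214, 0.977, -0.0]
contact_force: [2.0, -0.6, -2.2]
gripper_width: 0.231
gripper_force: 30.0
```

```bash
cat >> h.py <<'E'
def gate():
  s=arm.read_state(); print(np.round(s['contact_force'],1),np.round(s['torque'],2),s['position'],s['gripper_width'])
  for n in('scene','top'):
    im,P=cloud(n); I=im.astype(int)
    y=(I[...,0]>120)&(I[...,1]>85)&(I[...,2]<100)&(abs(P[...,2]-.163)<.008)
    tr=optics.trace(n,'gate')
    if tr: 
        m=tr[0]['mask']&y; Y=P[m]
        if len(Y)>10:
            v=cv2.fitLine(Y[:,:2].astype(np.float32),cv2.DIST_HUBER,0,.01,.01).ravel(); print(n,tr[0]['p'],len(Y),v[2:],np.degrees(np.arctan(v[1]/v[0])),Y.min(0)[:2],Y.max(0)[:2])
    save('g_%s_%d'%(n,s['t']*100),cv2.resize(im[150:360,200:420],None,fx=2.8,fy=2.8))
E
python3 -c "
from h import *
gate()"; ls pics
```

```text
[ 2.  -0.6 -2.2] [-0.14 -0.46 -0.01] [ 0.58422018 -0.0296372   0.24140148] 0.23130492409843106
scene 0.75 235 [ 0.5999794  -0.01365084] 63.340847 [ 0.53658731 -0.13217314] [0.65259403 0.0884221 ]
g_scene_1377.png
g_top_1377.png
s2.png
s3.png
scene.png
top.png
topc.png
w1.png
w2.png
w3.png
```

Call:
{"api": "drive_tool", "payload": {"deltas": [-1,0.013,0,0,0,0,0.0083,-1,0.0258,0.0007,0,0,0,0.0167,-1,0.0516,0.0027,0,0,0,0.0333,-1,0.0772,0.0061,0,0,0,0.05,-1,0.1026,0.0108,0,0,0,0.0667,-1,0.1277,0.0168,0,0,0,0.0833,-1,0.1277,0.0168,0,0,0,0.0833,-1,0.1277,0.0168,0,0,0,0.0833]}}

```text
t: 14.98
position: [0.5516, -0.0088, 0.2413]
tcp_rot: [0.0, 0.339, 0.941, 0.0]
contact_force: [2.6, -1.7, -2.9]
gripper_width: 0.236
gripper_force: 30.0
```

```bash
python3 -c "
from h import *
gate()
a=np.load('sceneI.npy').astype(int);P=np.load('sceneP.npy')
y=(a[...,0]>120)&(a[...,1]>85)&(a[...,2]<100)&(abs(P[...,2]-.163)<.008)&(P[...,0]<.655)&(P[...,1]>-.135)&(P[...,1]<.088)
Y=P[y];d=(Y[:,0]-.613-(Y[:,1]+.05)*.19);Y=Y[abs(d)<.025]
v=cv2.fitLine(Y[:,:2].astype(np.float32),cv2.DIST_HUBER,0,.01,.01).ravel();print('closed',len(Y),v[2:],np.degrees(np.arctan(v[1]/v[0])))
"; ls pics/g*
```

```text
[ 2.6 -1.7 -2.9] [-0.49 -0.73 -0.15] [ 0.55155148 -0.00883435  0.2413204 ] 0.23604530006231642
scene 0.58 258 [ 0.552879  -0.0187453] 47.967075 [ 0.48127125 -0.09477501] [0.65044304 0.09131043]
top 0.55 40 [0.63342243 0.08752537] 48.53872 [0.62275947 0.07756702] [0.64463127 0.09911412]
closed 229 [ 0.6218634 -0.0665909] 77.83655
pics/g_scene_1377.png
pics/g_scene_1497.png
pics/g_top_1377.png
pics/g_top_1497.png
```

View pics/g_scene_1497.png

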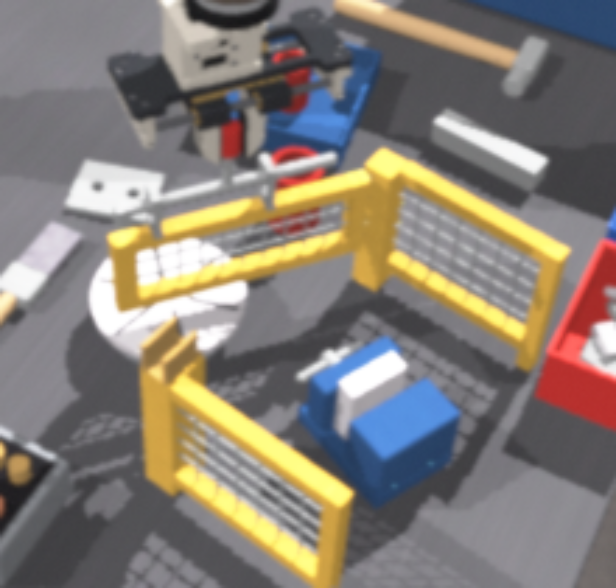

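The gate stands ajar at about 30°, with its free end at (125,270). The gripper holds the knob at (232,140), and the sleeve is in the tray at (290,80). Handing in.

```bash
python3 -c "
from plant import arm
print(arm.close_job())"
```

```text
the job is handed in; nothing more can be done
None
```

The smaller red sleeve stands upright in the blue tray, the bolt is drawn clear of the keeper, and the job was handed in with the gripper holding the gate by its knob at about 30° ajar. The verdict was not shown.

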